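Shut and lock the cover of the dosing box

TASK

The cover of the steel dosing box on the dishwashing counter has been left ajar. Press the cover fully shut, then take the standing slotted key and use it, never the gripper itself, to turn both captive screws on the cover clockwise to their locked stops, and stand the key upright on the worktop again. Do not disturb the tumbler, the bowl or the flask.

Things in the scene. Friction and masses are not known exactly. Their poses are not given: they have to be found in the camera images.
- box: Stainless dosing box fixed on the worktop, 200 mm deep (its x) by 260 mm wide (its y), 84 mm high without the cover, 90 mm with it shut. Origin at the centre of its underside on the worktop; its -x side is the front (towards the robot), its z is up.
- cover (a joint): Hinge of the cover, rad: 0 = fully shut and level, growing as the front edge rises (stop at 1.2). It starts ajar, between 0.45 and 0.8. The hinge is stiff: the cover stays where it is left, and a few newtons downward on its front edge close it.
- cover_hinge (a point): Point on the hinge line at the back of the cover, mid-width, level with the cover's top face (90 mm over the worktop when shut). The cover is a plate 200 mm from hinge to front edge, 260 mm wide and 6 mm thick; the point's axes turn with it: -x points along the plate to the front edge, y along the hinge.
- cover_edge (a point): Middle of the cover's front edge, on its top face, 200 mm from cover_hinge along the plate. The top face is bare here: the nearest screw discs start 30 mm in from the edge and 45 mm to either side of the middle.
- screw_left (a joint): Turn of the left captive screw (robot's left, +y of the box), rad: 0 = open, its bar pointing front to back; 1.57 = locked, at its stop, its bar parallel to the cover's front edge and in line with two small dark marks on the cover. It grows clockwise seen from above. Starts between 0 and 0.3; stays where it is left; needs about 0.1 N m.
- screw_right (a joint): Turn of the right captive screw (-y of the box); the same values and direction.
- bar_left: Raised bar across the left screw head, 36 mm long (its x), 6 mm thick (its y), 12 mm high with a rounded top. Origin at the centre of its foot, on top of the screw's flat disc (50 mm diameter, 4 mm thick), 94 mm over the worktop when the cover is shut; its z is the screw's axis. Lies 145 mm from the hinge line and 70 mm left of the cover's middle. Must not be touched with the gripper.
- bar_right: The same bar on the right screw head, 70 mm right of the cover's middle.
- key_center (a point): The slotted key, 110 mm high, 0.28 kg, standing upright on its foot; this point is its centre, half-way up (55 mm above its underside). Dark steel foot, round stem of 22 mm diameter, black flat paddle grip on top. A half turn makes no difference. It and the tumbler swap sides from start to start.
- key_grip (a point): Middle of the key's paddle grip, 86 mm above its underside. The paddle is 64 mm wide (its x), 14 mm thick (its y) and 48 mm high, its top at 110 mm; pinch it across its thickness.
- key_foot (a point): Centre of the key's underside. The foot is 50 mm (its x) by 46 mm (its y) and 26 mm high; a slot 10 mm wide and 18 mm deep is cut into its underside along x, in line with the paddle, open at both ends. It fits over a screw's bar; with the foot resting on the screw's disc this point is 94 mm over the worktop.
- tumbler: White tumbler, 68 mm across, 100 mm high, standing on the worktop; origin at the centre of its underside. Leave alone.
- bowl: White bowl, 130 mm across, 55 mm high; origin at the centre of its underside. Leave alone.
- flask: White plastic bottle, 66 mm across, 170 mm high; origin at the centre of its underside. Leave alone.

How it is judged:
By the outcome, as a careful person would: the job done as asked, in the order asked, and still so for the second after the job is handed in, with the robot touching nothing.
It also fails if it takes over 72 s, if anything falls off the work surface, if the arm or the gripper's body presses on something with over 40 N, if the wrist force passes 120 N, or if a joint passes its speed limit or range.

ROBOT

A 6-joint arm with a two-finger parallel gripper is mounted at the origin on the work surface. World frame = base frame: x ahead of the robot, y to its left, z up, the work surface at z = 0. Lengths are in m, angles in rad, forces in N, time in s.
With the tool pointing down it reaches from about 0.35 to 0.925 m from the base axis. Payload 6.4 kg.
Tool frame: the origin (TCP) lies between the finger pads; the fingertips stand 14 mm ahead of it and the grasp point (between the pads) lies 5 mm behind it; z points along the fingers, y is the line along which they close (so a half turn about z gives the same grasp; the last joint's range is limited). The gripper opens to 94 mm and grips with 3 to 60 N. Pads are 16 mm wide; open, the fingers measure 119 mm over their backs; the gripper's body (75 mm by 177 mm) begins 78 mm behind the grasp point.
Start: joints at [-0.174, 0.245, 1.558, -0, 1.339, -0.174], TCP at [0.65, 0, 0.219] pointing down, gripper open.
Joint ranges: [-3.13, 3.13], [-1.02, 2.26], [0.13, 2.54], [-0.95, 4.09], [0.21, 2.88], [-2.74, 2.74]. Speed limits (rad/s): [2.57, 2.57, 3.14, 3.14, 3.14, 3.14].

INTERFACE

Orientations are given as a rotation vector (axis times angle).
In Python, from station import env gives the robot as it stands.
- The arm moves only by the tool play_rows, never from a script. Its argument "commands" is a list of rows, each an object of numbers: "tx", "ty", "tz": the shift along the world's x, y, z in cm; "spin": the turn about the world's z in rad; "hand": the opening in per cent of the stroke, from 0 (shut) to 100 (fully open). A call has 1 to 10 rows; each row is the pose to reach, as a shift and turn from the pose commanded when the call began; what a row does not reach only later rows make up. A row lasts 1/8 s, in which the tool goes at most 62.5 mm and 10.7 degrees, less where a joint would pass 70% of its speed; a pose out of reach is approached as far as the arm can. A call with a gripper value outside its range is refused whole. The fingers move at their own pace and stop on an object; "newtons" is the grip in N (left out, the last holds). Time passes only in rows, so rows that repeat a pose let the fingers close. It gives the time, the measured TCP pose, the force, the opening and the grip force at its end, in the units of the state.
- env.read_state(): the state, without advancing time (a new reading comes with each control period).
- env.capture(name): name is "scene" or "side" or "wrist"; returns the picture (420x560x3 uint8, blue, green, red); there is no depth.
- env.camera_model(name): a dict with "mtx" (3x3 intrinsics, pixels), "origin" and "attitude" of the camera in the world. Camera axes: x right, y up, looking along -z (the intrinsics and any distortion apply to the point x, -y, -z); pixel columns grow to the right and rows downward; lengths in m; the calibration is good to about 2 mm. A picture is of the moment at which its call begins: read the wrist's pose just before it. camera_model takes no time and is no camera call; for the wrist camera it gives the pose at the moment of the call.
- env.job_done(): hands the job in; it is judged then, once.
The state is a dict: "t": time; "joint_pos": joint angles; "qd": joint speeds; "tau": joint torques, N m; "tcp_pos": TCP position; "eef_rot": TCP orientation; "contact_force": force on the tool from outside, world axes, zero at the start; "moment": the same for the moment, N m; "grip_width": opening from 0.0 (shut) to 1.0 (fully open); "grasp_force": force on a finger pad.
Only numpy, scipy, OpenCV 4.12 (cv2) and the standard library are available. Lean on these libraries where they do the work, as an engineer would, in place of code of your own. Each camera call takes 0.05 s, during which the arm holds its last target. There are 200 camera calls.

## Working session

There is one attempt and no reset: what is moved stays moved. The work goes in short steps, Python scripts to look and compute and a tool call to move; the robot and the scene stay as the last step left them, time stands still between calls to the robot, and variables do not carry over. Pictures are saved under pics/ and viewed, at most 10 in all, crops included, and the job is handed in when it is done.

Besides the shell and the picture viewer there is one more tool, called after "Request:" as name(argument=value, ...) on one line, values as JSON. play_rows: Moves the arm, as the interface text tells. Its arguments: {"type":"object","properties":{"commands":{"type":"array","items":{"type":"object","properties":{"tx":{"type":"number"},"ty":{"type":"number"},"tz":{"type":"number"},"spin":{"type":"number"},"hand":{"type":"number"}}}},"newtons":{"type":"number"}},"required":["commands"]}

```bash
mkdir -p pics; ls; cat > h.py <<'E'
import numpy as np, cv2
from station import env
from scipy.spatial.transform import Rotation as R
def cam(n):
    m=env.camera_model(n); a=np.array(m["attitude"],float)
    Rm=a if a.shape==(3,3) else R.from_rotvec(a).as_matrix()
    return np.array(m["mtx"]),np.array(m["origin"]),Rm
def ray(c,uv):
    K,o,Rm=c; p=np.linalg.solve(K,[uv[0],uv[1],1.]); d=Rm@np.array([p[0],-p[1],-p[2]]); return o,d/np.linalg.norm(d)
def proj(c,P):
    K,o,Rm=c; q=Rm.T@(np.array(P)-o); q=K@np.array([q[0],-q[1],-q[2]]); return q[:2]/q[2]
def atz(c,uv,z):
    o,d=ray(c,uv); return o+d*(z-o[2])/d[2]
def tri(obs):
    A=np.zeros((3,3));b=np.zeros(3);L=[ray(c,u) for c,u in obs]
    for o,d in L:
        M=np.eye(3)-np.outer(d,d);A+=M;b+=M@o
    x=np.linalg.solve(A,b); return x,[np.linalg.norm((np.eye(3)-np.outer(d,d))@(x-o)) for o,d in L]
E
python3 - <<'E'
from h import *
print(env.read_state())
for n in("scene","side","wrist"):
    im=env.capture(n); cv2.imwrite(f"pics/{n}0.png",im); m=env.camera_model(n); print(n,m)
E
```

```text
pics
{'t': 0.0, 'joint_pos': array([-1.74121905e-01,  2.45815507e-01,  1.55895520e+00, -4.48244111e-06,
        1.33866778e+00, -1.74052078e-01]), 'qd': array([ 6.44728736e-04,  4.24272659e-06, -3.17895891e-03, -1.24814334e-03,
       -2.72368479e-04,  1.92198737e-03]), 'tau': array([ 8.38778797e-04, -4.15839279e+01, -3.14599335e+01,  6.84806099e-02,
        3.33599187e-02, -1.41738678e-04]), 'tcp_pos': array([6.49455056e-01, 8.63516758e-05, 2.18376021e-01]), 'eef_rot': array([-2.22045047e+00, -2.22029773e+00,  1.66891263e-03]), 'contact_force': array([ 0.12564037,  0.34583687, -0.13538097]), 'moment': array([-0.01337526,  0.02597417, -0.0227003 ]), 'grasp_force': 0.0, 'grip_width': 0.999252374493479}
scene {'mtx': array([[390.32299824,   0.        , 284.25189924],
       [  0.        , 390.32299824, 204.43193819],
       [  0.        ,   0.        ,   1.        ]]), 'origin': array([1.22398878, 0.44383286, 0.64246986]), 'attitude': array([0.54316808, 1.03075542, 2.00281999])}
side {'mtx': array([[400.76675543,   0.        , 278.63637285],
       [  0.        , 400.76675543, 208.85733362],
       [  0.        ,   0.        ,   1.        ]]), 'origin': array([0.29956238, 0.82517547, 0.5628627 ]), 'attitude': array([ 0.24777018, -1.46722849, -2.4785072 ])}
wrist {'mtx': array([[298.2867871 ,   0.        , 279.47464654],
       [  0.        , 298.2867871 , 210.83809367],
       [  0.        ,   0.        ,   1.        ]]), 'origin': array([0.64961346, 0.07852318, 0.38482896]), 'attitude': array([-0.2701097 ,  0.00233733,  0.00046314])}
```

View pics/scene0.png

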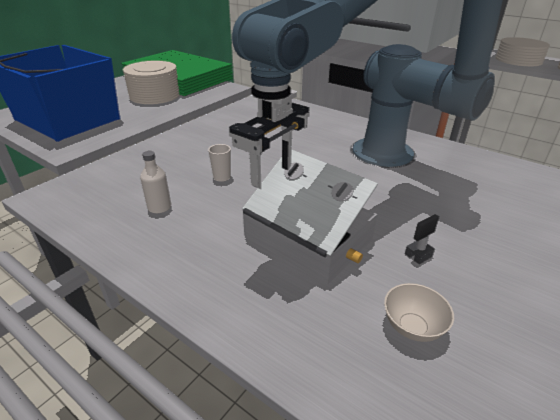

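View pics/side0.png

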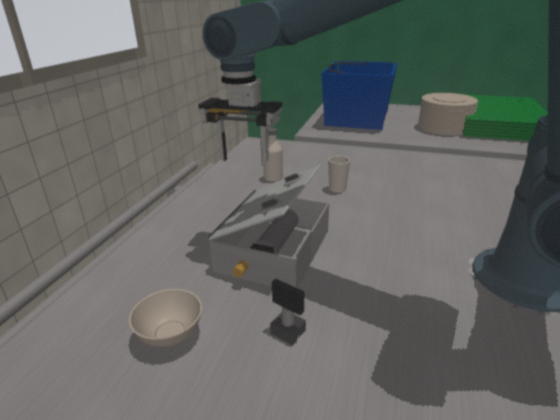

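View pics/wrist0.png

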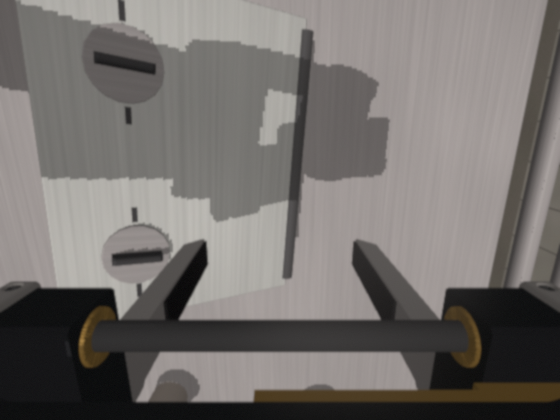

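Scene view: the key is on the robot's left (paddle 426,227; foot 420,254), the cover is ajar with screws at (294,171) and (343,190), and the tumbler is on the right. Side view: paddle (288,296), foot (288,328). Wrist view: screws at (125,63) and (137,255), hinge line from (308,30) to (288,278).

```bash
python3 - <<'E'
from h import *
np.set_printoptions(precision=4,suppress=True)
s,d,w=cam("scene"),cam("side"),cam("wrist")
print("paddle",tri([(s,(427,227)),(d,(288,296))]))
print("foot",tri([(s,(420,252)),(d,(288,327))]), atz(s,(420,252),.013),atz(d,(288,327),.013))
print("L",tri([(s,(343,190)),(w,(125,63))]),tri([(d,(270,203)),(w,(125,63))]))
print("R",tri([(s,(294,171)),(w,(137,255))]),tri([(d,(291,178)),(w,(137,255))]))
print("hinge",atz(w,(308,30),.09),atz(w,(288,278),.09))
print("edges",tri([(s,(377,181)),(d,(215,235))])[0],atz(s,(377,181),.2))
for n,b in(("scene",(390,200,470,280)),("side",(250,265,330,350))):
    im=cv2.imread(f"pics/{n}0.png")[b[1]:b[3],b[0]:b[2]]
    cv2.imwrite(f"pics/c_{n}.png",cv2.resize(im,(400,400 if n=="scene" else 425),interpolation=cv2.INTER_CUBIC))
a=cv2.imread("pics/c_scene.png");b=cv2.imread("pics/c_side.png")[:400]
cv2.imwrite("pics/c.png",np.hstack([a,b]))
E
```

```text
paddle (array([0.456 , 0.3017, 0.0886]), [np.float64(0.0013723586831132805), np.float64(0.0013723586831132476)])
foot (array([0.457 , 0.3016, 0.0133]), [np.float64(0.0020911576320730516), np.float64(0.0020911576320730317)]) [0.4589 0.3034 0.013 ] [0.4567 0.2987 0.013 ]
L (array([0.5435, 0.1219, 0.163 ]), [np.float64(0.0008320134214613306), np.float64(0.0008320134214613201)]) (array([0.5472, 0.1197, 0.17  ]), [np.float64(0.00030819661764699106), np.float64(0.0003081966176471463)])
R (array([ 0.5304, -0.022 ,  0.1562]), [np.float64(0.0009763385030169071), np.float64(0.0009763385030168933)]) (array([ 0.5388, -0.0162,  0.1702]), [np.float64(0.000757299954804926), np.float64(0.0007572999548048956)])
hinge [0.6739 0.1617 0.09  ] [ 0.6583 -0.0793  0.09  ]
edges [0.5923 0.2406 0.2061] [0.5188 0.1885 0.2   ]
```

View pics/c.png

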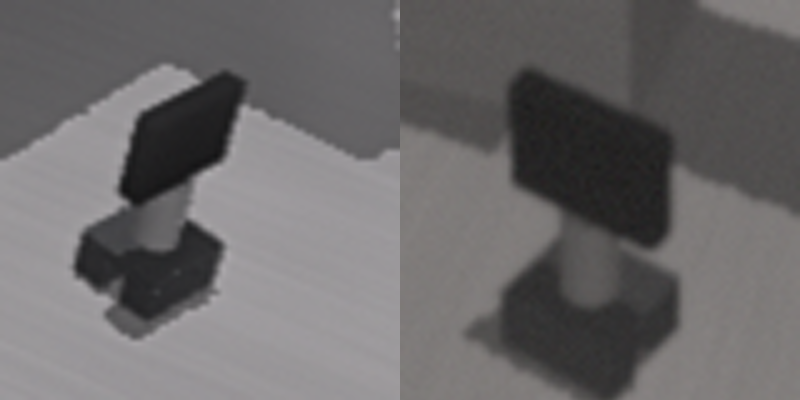

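Crop: paddle top edge runs (419,222)→(438.6,215.6) in the scene image and (275.4,279)→(304.4,291) in the side image. The slot lines up with the paddle.

Request:
play_rows(commands=[{"tz":5,"hand":0},{"tx":-5,"ty":2,"tz":5,"hand":0},{"tx":-10,"ty":4,"tz":5,"hand":0},{"tx":-14.5,"ty":5.2,"tz":5,"hand":0},{"tx":-14.5,"ty":5.2,"tz":5,"hand":0},{"tx":-14.5,"ty":5.2,"tz":5,"hand":0}])

```text
validation failed for argument at $.co...
```

```bash
python3 - <<'E'
from h import *
s,d=cam("scene"),cam("side")
for c,a,b in((s,(419,222),(438.6,215.6)),(d,(275.4,279),(304.4,291))):
    p,q=atz(c,a,.11),atz(c,b,.11); v=q-p; print(p,q,np.linalg.norm(v),np.arctan2(v[1],v[0]))
E
```

```text
[0.48028434 0.28756791 0.11      ] [0.42944241 0.31523734 0.11      ] 0.05788349220357889 2.6431944601304256
[0.48306517 0.28609524 0.11      ] [0.42534864 0.30335669 0.11      ] 0.06024247607698054 2.8509865918323944
```

Request:
play_rows(commands=[{"tx":0,"ty":0,"tz":5,"spin":0,"hand":0},{"tx":-5,"ty":2,"tz":5,"spin":0,"hand":0},{"tx":-10,"ty":4,"tz":5,"spin":0,"hand":0},{"tx":-14.5,"ty":5.2,"tz":5,"spin":0,"hand":0},{"tx":-14.5,"ty":5.2,"tz":5,"spin":0,"hand":0},{"tx":-14.5,"ty":5.2,"tz":5,"spin":0,"hand":0}])

```text
t: 0.9
tcp_pos: [0.5055, 0.0519, 0.2697]
eef_rot: [2.221, 2.221, 0.001]
contact_force: [0.7, -0.2, -0.1]
grip_width: 0.399
grasp_force: 0.0
```

Request:
play_rows(commands=[{"tx":0.5,"ty":0,"tz":-2,"spin":0,"hand":0},{"tx":0.5,"ty":0,"tz":-3.5,"spin":0,"hand":0},{"tx":0.5,"ty":0,"tz":-5,"spin":0,"hand":0},{"tx":0.2,"ty":0,"tz":-6.5,"spin":0,"hand":0},{"tx":-0.2,"ty":0,"tz":-8,"spin":0,"hand":0},{"tx":-0.7,"ty":0,"tz":-9.5,"spin":0,"hand":0},{"tx":-1.2,"ty":0,"tz":-11,"spin":0,"hand":0},{"tx":-1.7,"ty":0,"tz":-12.5,"spin":0,"hand":0},{"tx":-2,"ty":0,"tz":-14,"spin":0,"hand":0},{"tx":-2.2,"ty":0,"tz":-15.3,"spin":0,"hand":0}])

```text
t: 2.15
tcp_pos: [0.4829, 0.0521, 0.1155]
eef_rot: [2.221, 2.221, 0.0]
contact_force: [0.6, 1.3, 1.4]
grip_width: 0.001
grasp_force: 1.0
```

Request:
play_rows(commands=[{"tx":0,"ty":0,"tz":-0.7,"spin":0,"hand":0},{"tx":0,"ty":0,"tz":-1.2,"spin":0,"hand":0},{"tx":0,"ty":0,"tz":-1.5,"spin":0,"hand":0},{"tx":0,"ty":0,"tz":-1.5,"spin":0,"hand":0}])

```text
t: 2.65
tcp_pos: [0.4826, 0.0519, 0.104]
eef_rot: [-2.219, -2.221, 0.005]
contact_force: [-13.1, 0.6, 22.0]
grip_width: 0.009
grasp_force: 11.2
```

Request:
play_rows(commands=[{"tx":0,"ty":0,"tz":5,"spin":0,"hand":0},{"tx":0,"ty":0,"tz":10,"spin":0,"hand":100},{"tx":0,"ty":5,"tz":13,"spin":0,"hand":100},{"tx":0,"ty":9,"tz":15,"spin":0,"hand":100},{"tx":0,"ty":13,"tz":15,"spin":0,"hand":100},{"tx":0,"ty":13,"tz":15,"spin":0,"hand":100},{"tx":0,"ty":13,"tz":15,"spin":0,"hand":100}])

```text
t: 3.52
tcp_pos: [0.4829, 0.1814, 0.2509]
eef_rot: [2.221, 2.221, -0.002]
contact_force: [0.1, -1.4, 0.1]
grip_width: 0.604
grasp_force: 0.0
```

```bash
python3 - <<'E'
from h import *
import pickle
pickle.dump(cam("wrist"),open("w1.pkl","wb")); print(cam("wrist"))
im=env.capture("wrist"); cv2.imwrite("pics/w1.png",im)
cv2.imwrite("pics/w1b.png",cv2.resize(im,(800,600),interpolation=cv2.INTER_CUBIC))
E
```

```text
(array([[298.2867871 ,   0.        , 279.47464654],
       [  0.        , 298.2867871 , 210.83809367],
       [  0.        ,   0.        ,   1.        ]]), array([0.48284132, 0.26004367, 0.41707558]), array([[ 9.99998751e-01, -5.53480350e-04,  1.48051628e-03],
       [ 1.36826179e-04,  9.63482007e-01,  2.67773043e-01],
       [-1.57465792e-03, -2.67772506e-01,  9.63480880e-01]]))
```

View pics/w1b.png

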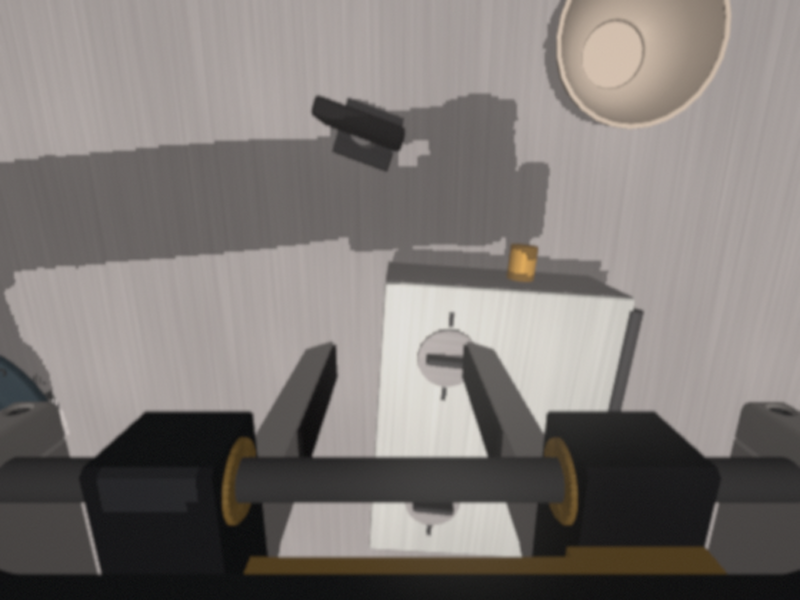

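The cover is now shut. Left marks are at (452,318) and (443,394) in the enlarged view, and the left bar is nearly fore-aft. The key's paddle top spans about (316,104) to (403,138), and the right disc is near (433,505).

```bash
python3 - <<'E'
from h import *
import pickle
np.set_printoptions(precision=4,suppress=True)
w=pickle.load(open("w1.pkl","rb")); f=1/1.42857
A=lambda u,v,z:atz(w,(u*f,v*f),z)
m1,m2=A(452,318,.09),A(443,394,.09);v=m1-m2
print("L marks",(m1+m2)/2,np.arctan2(-v[0],v[1]),np.linalg.norm(v),"disc",A(446,358,.094))
print("bar L ends",A(427,359,.106),A(465,362,.106))
print("R disc",A(433,505,.094), "cover front edge",A(388,283,.09),A(371,548,.09), "side edge", A(388,283,.09),A(632,297,.09))
p,q=A(316,104,.11),A(403,138,.11);v=q-p
print("paddle",(p+q)/2,np.linalg.norm(v),np.arctan2(v[1],v[0]))
s=cam("scene")
print("pad tri",tri([(s,(427,227)),(w,(360*f,123*f))]))
im=cv2.imread("pics/w1.png")
a=cv2.resize(im[55:130,200:300],(800,600),interpolation=cv2.INTER_CUBIC); cv2.imwrite("pics/w1c.png",cv2.convertScaleAbs(a,alpha=1.6,beta=20))
E
```

```text
L marks [0.5221 0.1213 0.09  ] -0.07937368144647677 0.06783519047495751 disc [0.5205 0.1221 0.094 ]
bar L ends [0.5042 0.1264 0.106 ] [0.5342 0.1238 0.106 ]
R disc [ 0.513  -0.0217  0.094 ] cover front edge [0.4735 0.184  0.09  ] [ 0.4555 -0.0741  0.09  ] side edge [0.4735 0.184  0.09  ] [0.6671 0.1727 0.09  ]
paddle [0.456  0.2998 0.11  ] 0.061474129671055304 -0.35110297917340033
pad tri (array([0.4539, 0.3019, 0.0858]), [np.float64(0.0002324240821958732), np.float64(0.00023242408219588894)])
```

View pics/w1c.png

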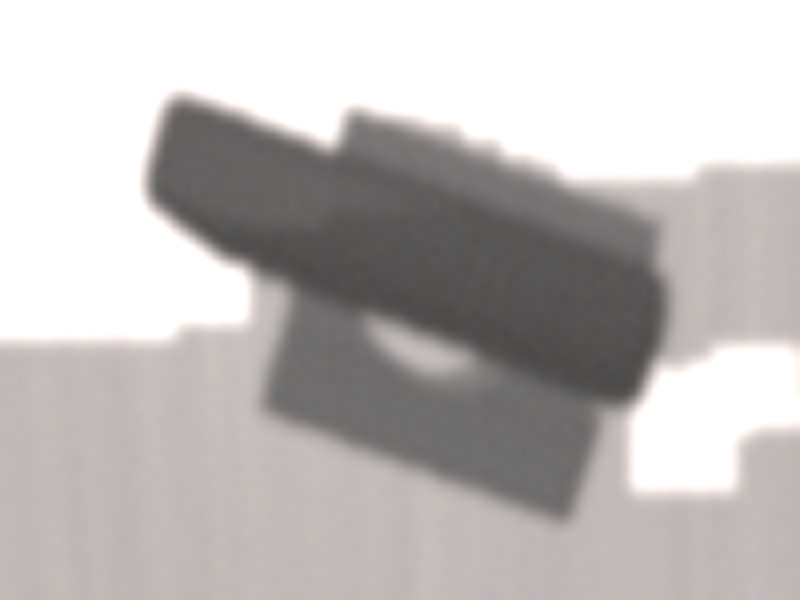

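```bash
python3 - <<'E'
from h import *
import pickle
np.set_printoptions(precision=4,suppress=True)
w=pickle.load(open("w1.pkl","rb"))
A=lambda u,v,z:atz(w,(200+u/8,55+v/8),z)
c=[A(*p,.026) for p in((352,108),(660,222),(568,522),(262,408))]
print("foot",sum(c)/4); 
for a,b in((0,1),(3,2),(3,0),(2,1)): v=c[b]-c[a];print(np.linalg.norm(v),np.arctan2(v[1],v[0]))
p,q=A(178,93,.11),A(660,270,.11);r,s=A(150,200,.11),A(630,405,.11)
print((p+q+r+s)/4,q-p,s-r)
E
```

```text
foot [0.4553 0.2994 0.026 ]
0.048955221150344064 -0.3303761573074128
0.05023494954280457 -0.34326141495198165
0.045272810672726094 1.2259784830518914
0.045919571649404016 1.253960892285679
[0.455  0.2992 0.11  ] [ 0.0568 -0.0194  0.    ] [ 0.0571 -0.0231  0.    ]
```

Request:
play_rows(commands=[{"tx":-1,"ty":4,"tz":-2,"spin":0.18,"hand":100},{"tx":-2,"ty":8,"tz":-4,"spin":0.36,"hand":100},{"tx":-2.8,"ty":11.75,"tz":-6,"spin":0.54,"hand":100},{"tx":-2.8,"ty":11.75,"tz":-7,"spin":0.72,"hand":100},{"tx":-2.8,"ty":11.75,"tz":-8,"spin":0.9,"hand":100},{"tx":-2.8,"ty":11.75,"tz":-8,"spin":1.08,"hand":100},{"tx":-2.8,"ty":11.75,"tz":-8,"spin":1.236,"hand":100},{"tx":-2.8,"ty":11.75,"tz":-8,"spin":1.236,"hand":100},{"tx":-2.8,"ty":11.75,"tz":-8,"spin":1.236,"hand":100}])

```text
t: 4.7
tcp_pos: [0.4553, 0.2988, 0.1714]
eef_rot: [-0.529, -3.097, 0.0]
contact_force: [0.1, -0.1, 0.3]
grip_width: 1.002
grasp_force: 0.0
```

```bash
python3 - <<'E'
from h import *
s=env.read_state(); print(s["joint_pos"],s["tcp_pos"])
c=cam("wrist");print([proj(c,p) for p in((.455,.2995,.11),(.455,.2995,.026))])
cv2.imwrite("pics/w2.png",env.capture("wrist"))
E
```

```text
[ 3.72649867e-01  4.84743746e-02  1.86876986e+00 -8.81217167e-05
  1.22449371e+00 -8.60010265e-01] [0.45527058 0.29884605 0.17136406]
[array([279.33219634, 228.58143763]), array([279.45079104, 203.35615671])]
```

View pics/w2.png

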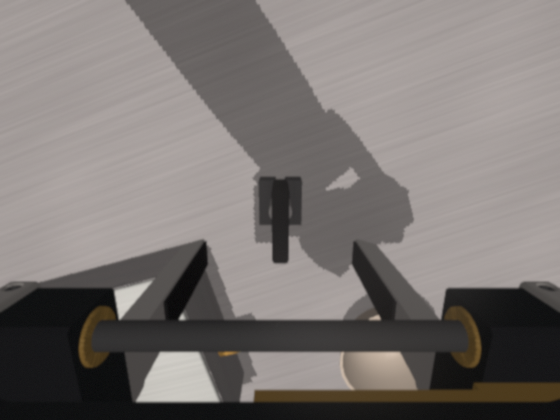

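Key paddle is centred between the fingers: paddle at column 280, foot at rows 178–224, as predicted.

Request:
play_rows(commands=[{"tx":0,"ty":0,"tz":-5,"spin":0,"hand":100},{"tx":0,"ty":0,"tz":-9,"spin":0,"hand":100},{"tx":0,"ty":0,"tz":-9,"spin":0,"hand":100},{"tx":0,"ty":0,"tz":-9,"spin":0,"hand":0},{"tx":0,"ty":0,"tz":-9,"spin":0,"hand":0},{"tx":0,"ty":0,"tz":-9,"spin":0,"hand":0},{"tx":0,"ty":0,"tz":-9,"spin":0,"hand":0},{"tx":0,"ty":0,"tz":-9,"spin":0,"hand":0},{"tx":0,"ty":0,"tz":-9,"spin":0,"hand":0},{"tx":0,"ty":0,"tz":-9,"spin":0,"hand":0}], newtons=45)

```text
t: 6.0
tcp_pos: [0.455, 0.2995, 0.0814]
eef_rot: [-0.523, -3.098, 0.0]
contact_force: [1.0, 0.1, 0.3]
grip_width: 0.29
grasp_force: 0.0
```

Request:
play_rows(commands=[{"tx":0,"ty":0,"tz":0,"spin":0,"hand":0},{"tx":0,"ty":0,"tz":0,"spin":0,"hand":0},{"tx":0,"ty":0,"tz":0,"spin":0,"hand":0},{"tx":0,"ty":0,"tz":3,"spin":0,"hand":0},{"tx":0,"ty":0,"tz":8,"spin":0,"hand":0},{"tx":0,"ty":0,"tz":14,"spin":0,"hand":0}])

```text
t: 6.75
tcp_pos: [0.4536, 0.2989, 0.2209]
eef_rot: [-0.523, -3.094, 0.004]
contact_force: [0.3, 1.1, -3.0]
grip_width: 0.144
grasp_force: 45.0
```

Request:
play_rows(commands=[{"tx":-1,"ty":-5,"tz":0,"spin":0.1,"hand":0},{"tx":-2,"ty":-10,"tz":0,"spin":0.2,"hand":0},{"tx":-2.5,"ty":-15,"tz":0,"spin":0.255,"hand":0},{"tx":-2.5,"ty":-20,"tz":0,"spin":0.255,"hand":0},{"tx":-2.5,"ty":-25,"tz":0,"spin":0.255,"hand":0},{"tx":-2.5,"ty":-25,"tz":0,"spin":0.255,"hand":0},{"tx":-2.5,"ty":-25,"tz":0,"spin":0.255,"hand":0}])

```text
t: 7.62
tcp_pos: [0.4296, 0.0499, 0.2209]
eef_rot: [-0.126, -3.138, -0.001]
contact_force: [-0.3, 0.4, -2.4]
grip_width: 0.144
grasp_force: 45.0
```

```bash
python3 - <<'E'
from h import *
import pickle
s=env.read_state(); print(s["joint_pos"],s["tcp_pos"])
pickle.dump(cam("wrist"),open("w3.pkl","wb"))
im=env.capture("wrist"); cv2.imwrite("pics/w3.png",im)
cv2.imwrite("pics/w3b.png",cv2.resize(im,(800,600),interpolation=cv2.INTER_CUBIC))
E
```

```text
[-1.48127324e-01 -2.97549497e-01  2.08678556e+00  5.24498718e-04
  1.35344118e+00 -1.63883491e+00] [0.42963828 0.04987372 0.22092861]
```

View pics/w3b.png

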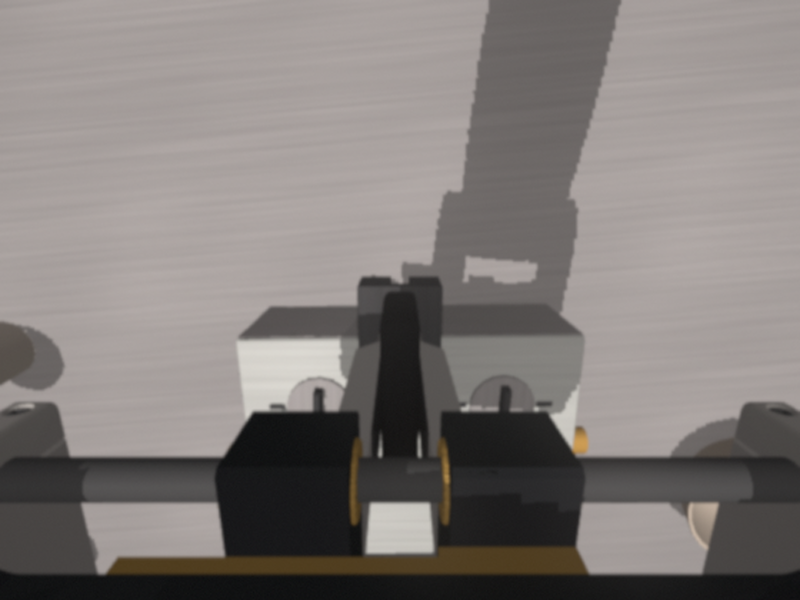

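The key is held straight in the gripper and its foot spans columns 358–442. The cover's front corners are at (237,340) and (583,335). The bars show at columns 319 (right) and 505 (left), with marks at (277,406) and (544,404).

```bash
python3 - <<'E'
from h import *
import pickle
np.set_printoptions(precision=4,suppress=True)
w=pickle.load(open("w3.pkl","rb")); f=1/1.42857
A=lambda u,v,z:atz(w,(u*f,v*f),z)
r,l=A(237,340,.09),A(583,335,.09);v=l-r
print("corners",r,l,np.linalg.norm(v),np.arctan2(-v[0],v[1]))
y=np.arctan2(-v[0],v[1]);ex=np.array([np.cos(y),np.sin(y),0]);ey=np.array([-np.sin(y),np.cos(y),0])
m=(l+r)/2
for k in(.07,-.07): print("screw from edge",m+.055*ex+k*ey)
print("marks",A(277,406,.09),A(461,404,.09),A(544,404,.09),"R in edge coords",(A(277,406,.09)-m)@ey)
print("bar front tops R",A(319,388,.104),"L",A(505,386,.104),"disc fronts",A(319,377,.094),A(503,375,.094))
print("bar dirs: R",A(319,388,.104)-A(318,408,.104),"L",A(505,386,.104)-A(505,408,.104))
E
python3 - <<'E'
import cv2
im=cv2.imread("pics/w3.png"); a=im[250:295,160:410]
cv2.imwrite("pics/w3c.png",cv2.convertScaleAbs(cv2.resize(a[:, :],(800,144),interpolation=cv2.INTER_CUBIC),alpha=1.3))
# closed-cover view of right bar from earlier picture, plus bars in the scene view now
import sys; sys.path.insert(0,".")
from h import *
s=env.capture("scene"); cv2.imwrite("pics/s1.png",s)
b=cv2.resize(s[140:260,240:400],(800,600),interpolation=cv2.INTER_CUBIC)[:456]
cv2.imwrite("pics/mix.png",np.vstack([cv2.imread("pics/w3c.png"),b]))
E
```

```text
corners [ 0.4538 -0.072   0.09  ] [0.4703 0.1837 0.09  ] 0.2562434107926664 -0.06463614920834562
screw from edge [0.5214 0.1222 0.09  ]
screw from edge [ 0.5124 -0.0176  0.09  ]
marks [ 0.5101 -0.0509  0.09  ] [0.5197 0.0914 0.09  ] [0.5249 0.1555 0.09  ] R in edge coords -0.10342091609966478
bar front tops R [ 0.4906 -0.013   0.104 ] L [0.4998 0.1224 0.104 ] disc fronts [ 0.4865 -0.0143  0.094 ] [0.4959 0.1233 0.094 ]
bar dirs: R [-0.0161  0.0028  0.    ] L [-0.0179  0.0003  0.    ]
```

View pics/mix.png

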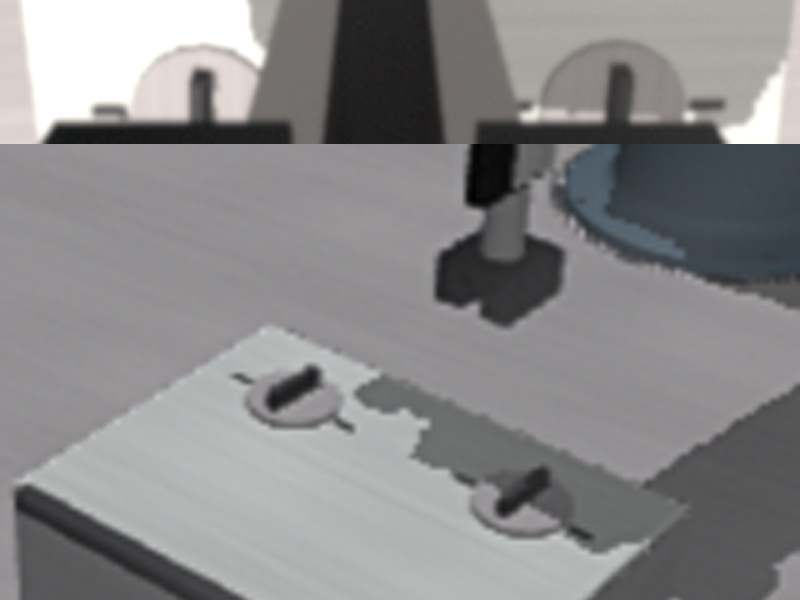

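Scene crop: both bars are clearly visible. The right bar's ridge runs (272,393)–(312,369) and the left's (503,503)–(545,470).

```bash
python3 - <<'E'
from h import *
np.set_printoptions(precision=4,suppress=True)
s=cam("scene")
A=lambda u,v,z:atz(s,(240+u/5,140+(v-144)/5),z)
for n,a,b in(("R",(270,395),(314,370)),("L",(502,505),(545,471))):
    p,q=A(*a,.105),A(*b,.105);v=p-q;print(n,(p+q)/2,np.linalg.norm(v),np.arctan2(v[1],v[0]))
for n,a,b in(("R",(235,377),(350,429)),("L",(460,479),(588,538))):
    p,q=A(*a,.09),A(*b,.09);v=q-p;print(n,"marks",(p+q)/2,np.linalg.norm(v),np.arctan2(-v[0],v[1]))
# sub-pixel: dark pixels of bar in the scene image, 10x enlarged darkness PCA on the z=.1 plane
im=cv2.imread("pics/s1.png").min(axis=2).astype(float)
for n,x0,x1,y0,y1 in(("R",291,306,183,196),("L",337,352,203,219)):
    print(n); print(im[y0:y1,x0:x1].astype(int))
E
```

```text
R [ 0.5193 -0.013   0.105 ] 0.03341769895499564 -0.1390161856837228
L [0.5295 0.1263 0.105 ] 0.036772258127968964 -0.08060316644071097
R marks [ 0.5158 -0.0153  0.09  ] 0.07506684355014114 -0.061494459526612595
L marks [0.525 0.125 0.09 ] 0.0724681816733765 -0.07187118571298733
R
[[181 181 180 180 181 182 184 185 187 187 182 179 182 186 185]
 [182 183 184 183 180 180 181 185 188 170 118 106 139 180 185]
 [179 180 182 176 165 168 169 167 157 116  62  46  74 143 185]
 [173 162 156 150 150 148 137 102  73  56  37  30  66 137 186]
 [151 148 148 146 138  99  71  55  43  35  33  34  71 131 167]
 [148 150 137  97  80  59  46  36  33  33  35  51  82 114 148]
 [149 146 114  58  50  41  33  33  34  50  75 106 150 150 149]
 [150 139  83  36  34  33  34  40  60 107 152 152 153 150 148]
 [151 134  67  31  32  38  54  85 116 151 154 151 149 148 148]
 [146 140  90  40  50  83 111 151 153 152 149 147 148 148 148]
 [122 145 136  88 105 152 154 153 151 149 150 150 149 149 141]
 [107 113 137 144 149 153 152 150 148 149 148 145 142 132 110]
 [167 112 104  98 113 126 135 135 137 133 124 113 102 106 121]]
[... 311 characters left out ...]
5  99]
 [150 139 100  88  85  73  67  62  50  40  38  41  57  81  90]
 [152 153 138  89  74  65  55  46  39  36  47  67  88  89  88]
 [150 151 136  80  64  52  41  35  37  49  74  89  90  89  88]
 [149 140  88  44  41  38  35  49  66  71  87  89  88  87  86]
 [150 135  65  34  34  35  56 108 140 102  94  84  85  85  87]
 [150 135  71  35  41  64 106 152 155 151 138  99  92  84  85]
 [142 143 112  74  89 133 151 153 151 151 151 150 139  99  92]
 [108 136 148 151 152 153 153 151 149 148 151 152 153 149 133]
 [109 104 115 136 140 145 148 147 147 148 148 145 142 135 117]
 [181 164 113 105 103 110 113 114 124 124 118 105  99 107 125]
 [185 185 181 175 145 112 106 106 108 108 109 116 149 183 187]]
```

```bash
cat > fit.py <<'E'
from h import *
from scipy.optimize import differential_evolution as DE
def fit(img,c,ctr,yaw0,th,S=8):
    u=proj(c,ctr); x0,y0=(u-14).astype(int); g=img.min(axis=2)[y0:y0+28,x0:x0+28].astype(float)
    G=cv2.resize(g,None,fx=S,fy=S,interpolation=cv2.INTER_CUBIC)
    bri=np.clip((th[1]-G)/(th[1]-th[0]),0,1)
    yy,xx=np.mgrid[:28*S,:28*S]; p=proj(c,ctr); m=(np.hypot((xx/S+x0-p[0]),(yy/S+y0-p[1]))<13)
    def cost(q):
        e=np.array([np.cos(q[2]),np.sin(q[2])]);n=np.array([-e[1],e[0]]);P=[]
        for a in(-.018,.018):
            for b,h in((-.003,0),(.003,0),(-.003,.009),(.003,.009),(0,.012)):
                xy=np.array([q[0],q[1]])+a*e+b*n; P.append(proj(c,(*xy,.094+h)))
        P=((np.array(P)-[x0,y0]+.5)*S-.5).astype(np.float32)
        M=np.zeros(G.shape,np.uint8); cv2.fillConvexPoly(M,cv2.convexHull(P).round().astype(int),1)
        return (np.abs(M-bri)*m).sum()/S/S
    r=DE(cost,[(ctr[0]-.008,ctr[0]+.008),(ctr[1]-.008,ctr[1]+.008),(yaw0-.5,yaw0+.5)],seed=1,maxiter=60,popsize=12)
    return r.x,r.fun
E
python3 - <<'E'
from fit import *
im=cv2.imread("pics/s1.png"); s=cam("scene")
print("R",fit(im,s,np.array([.516,-.015,.1]),-.1,(35,145)))
print("L",fit(im,s,np.array([.525,.125,.1]),-.1,(35,85)))
E
```

```text
R (array([ 0.5154304 , -0.01657986, -0.10053529]), np.float64(28.19678237624678))
L (array([ 0.52335553,  0.12255356, -0.04416584]), np.float64(21.458344135477674))
```

Request:
play_rows(commands=[{"tx":4,"ty":4,"tz":0,"spin":0,"hand":0},{"tx":8,"ty":7.2,"tz":-1,"spin":0,"hand":0},{"tx":9.2,"ty":7.2,"tz":-2,"spin":0,"hand":0},{"tx":9.2,"ty":7.2,"tz":-2,"spin":0,"hand":0},{"tx":9.2,"ty":7.2,"tz":-2,"spin":0,"hand":0}])

```text
t: 8.35
tcp_pos: [0.5215, 0.1221, 0.2015]
eef_rot: [-0.124, -3.139, 0.0]
contact_force: [-0.2, -0.7, -2.5]
grip_width: 0.148
grasp_force: 45.0
```

```bash
python3 - <<'E'
from h import *
s=env.read_state(); print(s["tcp_pos"],R.from_rotvec(s["eef_rot"]).as_matrix()[:,1])
a=env.capture("scene"); b=env.capture("side"); cv2.imwrite("pics/s2.png",a); cv2.imwrite("pics/d2.png",b)
a=cv2.resize(a[140:240,290:390],(400,400),interpolation=cv2.INTER_CUBIC); 
c=proj(cam("side"),(.522,.122,.11)).astype(int); print(c)
b=cv2.resize(b[c[1]-60:c[1]+40,c[0]-50:c[0]+50],(400,400),interpolation=cv2.INTER_CUBIC)
cv2.imwrite("pics/m2.png",np.hstack([a,b]))
E
```

```text
[0.52146665 0.12206806 0.20153448] [ 7.87464106e-02  9.96894680e-01 -1.79760307e-05]
[281 229]
```

View pics/m2.png

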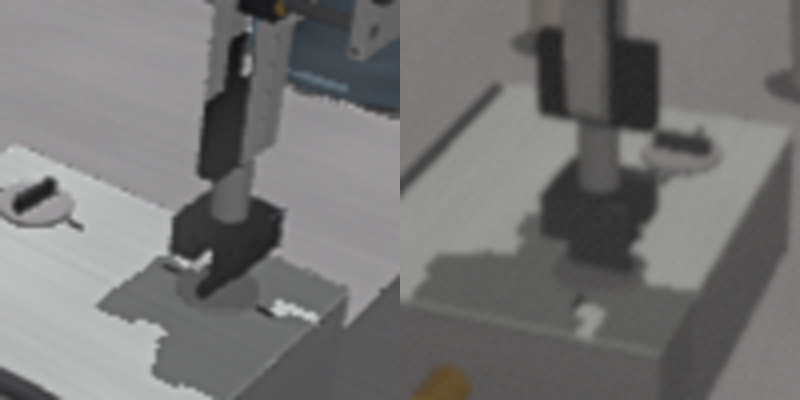

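The foot's slot sits over the left bar in both views, so I'll lower it gently.

Request:
play_rows(commands=[{"tx":0,"ty":0,"tz":-1,"spin":0,"hand":0},{"tx":0,"ty":0,"tz":-1.4,"spin":0,"hand":0},{"tx":0,"ty":0,"tz":-1.7,"spin":0,"hand":0},{"tx":0,"ty":0,"tz":-2,"spin":0,"hand":0},{"tx":0,"ty":0,"tz":-2,"spin":0,"hand":0}])

```text
t: 9.07
tcp_pos: [0.5219, 0.1215, 0.1812]
eef_rot: [-0.125, -3.139, 0.0]
contact_force: [-0.1, 0.6, -3.8]
grip_width: 0.147
grasp_force: 45.0
```

Request:
play_rows(commands=[{"tx":0,"ty":0,"tz":-0.4,"spin":0,"hand":0},{"tx":0,"ty":0,"tz":-0.4,"spin":-0.15,"hand":0},{"tx":0,"ty":0,"tz":-0.4,"spin":-0.3,"hand":0},{"tx":0,"ty":0,"tz":-0.4,"spin":-0.45,"hand":0},{"tx":0,"ty":0,"tz":-0.4,"spin":-0.6,"hand":0},{"tx":0,"ty":0,"tz":-0.4,"spin":-0.75,"hand":0},{"tx":0,"ty":0,"tz":-0.4,"spin":-0.9,"hand":0},{"tx":0,"ty":0,"tz":-0.4,"spin":-1.05,"hand":0}], newtons=60)

```text
t: 10.07
tcp_pos: [0.5219, 0.1214, 0.1771]
eef_rot: [1.688, 2.65, -0.001]
contact_force: [0.6, 0.0, -3.8]
grip_width: 0.15
grasp_force: 60.0
```

```bash
python3 - <<'E'
from h import *
s=env.read_state(); print(s["moment"],s["contact_force"],R.from_rotvec(s["eef_rot"]).as_matrix()[:,1])
E
```

```text
[-0.08009143 -0.11591119  0.10395442] [ 0.58694167  0.01180899 -3.77020979] [ 9.06274045e-01  4.22690506e-01 -3.02237707e-04]
```

Request:
play_rows(commands=[{"tx":0,"ty":0,"tz":0,"spin":-0.15,"hand":0},{"tx":0,"ty":0,"tz":0,"spin":-0.3,"hand":0},{"tx":0,"ty":0,"tz":0,"spin":-0.45,"hand":0},{"tx":0,"ty":0,"tz":0,"spin":-0.57,"hand":0},{"tx":0,"ty":0,"tz":0,"spin":-0.63,"hand":0},{"tx":0,"ty":0,"tz":0,"spin":-0.68,"hand":0},{"tx":0,"ty":0,"tz":0,"spin":-0.68,"hand":0}])

```text
t: 10.95
tcp_pos: [0.522, 0.1214, 0.1771]
eef_rot: [2.468, 1.943, -0.0]
contact_force: [0.7, -0.2, -5.3]
grip_width: 0.146
grasp_force: 60.1
```

```bash
python3 - <<'E'
from h import *
s=env.read_state(); m=R.from_rotvec(s["eef_rot"]).as_matrix()[:,1]; print(s["moment"],s["contact_force"],np.arctan2(m[1],m[0])-np.pi/2)
E
```

```text
[-0.07203321 -0.25926288  0.56795279] [ 0.7124821  -0.24762855 -5.27578658] -1.8079338746616118
```

Request:
play_rows(commands=[{"tx":0,"ty":0,"tz":0,"spin":0.06,"hand":0},{"tx":0,"ty":0,"tz":0,"spin":0.12,"hand":0},{"tx":0,"ty":0,"tz":0,"spin":0.12,"hand":0}])

```text
t: 11.32
tcp_pos: [0.522, 0.1215, 0.1775]
eef_rot: [-2.35, -2.085, -0.0]
contact_force: [1.0, 0.3, -3.0]
grip_width: 0.145
grasp_force: 60.0
```

```bash
python3 - <<'E'
from h import *
s=env.read_state(); m=R.from_rotvec(s["eef_rot"]).as_matrix()[:,1]; print(s["moment"],s["contact_force"],np.arctan2(m[1],m[0])-np.pi/2)
E
```

```text
[-0.02639422  0.00440155 -0.01678537] [ 0.97681103  0.31375401 -2.95386663] -1.6903853229739854
```

Request:
play_rows(commands=[{"tx":0,"ty":0,"tz":2,"spin":0,"hand":0},{"tx":0,"ty":0,"tz":4.5,"spin":0.15,"hand":0},{"tx":0,"ty":-4,"tz":4.5,"spin":0.33,"hand":0},{"tx":-0.5,"ty":-8,"tz":4.5,"spin":0.51,"hand":0},{"tx":-0.9,"ty":-12,"tz":4.5,"spin":0.69,"hand":0},{"tx":-0.9,"ty":-13.95,"tz":4.5,"spin":0.87,"hand":0},{"tx":-0.9,"ty":-13.95,"tz":4.5,"spin":1.05,"hand":0},{"tx":-0.9,"ty":-13.95,"tz":4,"spin":1.23,"hand":0},{"tx":-0.9,"ty":-13.95,"tz":3,"spin":1.41,"hand":0},{"tx":-0.9,"ty":-13.95,"tz":2.4,"spin":1.57,"hand":0}])

```text
t: 12.58
tcp_pos: [0.5128, -0.0179, 0.201]
eef_rot: [-0.181, -3.136, -0.0]
contact_force: [-0.7, 0.4, -2.3]
grip_width: 0.15
grasp_force: 60.0
```

Request:
play_rows(commands=[{"tx":0,"ty":0,"tz":0,"spin":0,"hand":0},{"tx":0,"ty":0,"tz":0,"spin":0,"hand":0}])

```text
t: 12.82
tcp_pos: [0.5132, -0.018, 0.2018]
eef_rot: [0.192, 3.135, -0.0]
contact_force: [-0.0, -0.6, -2.1]
grip_width: 0.145
grasp_force: 60.0
```

```bash
python3 - <<'E'
from h import *
s=env.read_state(); m=R.from_rotvec(s["eef_rot"]).as_matrix()[:,1]; print(s["tcp_pos"],np.arctan2(m[1],m[0])-np.pi/2)
a=env.capture("scene"); b=env.capture("side"); cv2.imwrite("pics/s3.png",a); cv2.imwrite("pics/d3.png",b)
a=cv2.resize(a[120:240,250:370],(400,400),interpolation=cv2.INTER_CUBIC); 
c=proj(cam("side"),(.513,-.018,.11)).astype(int)
b=cv2.resize(b[c[1]-50:c[1]+50,c[0]-50:c[0]+50],(400,400),interpolation=cv2.INTER_CUBIC)
cv2.imwrite("pics/m3.png",np.hstack([a,b]))
E
```

```text
[ 0.51317932 -0.01801879  0.20180183] -0.12241120694799523
```

View pics/m3.png

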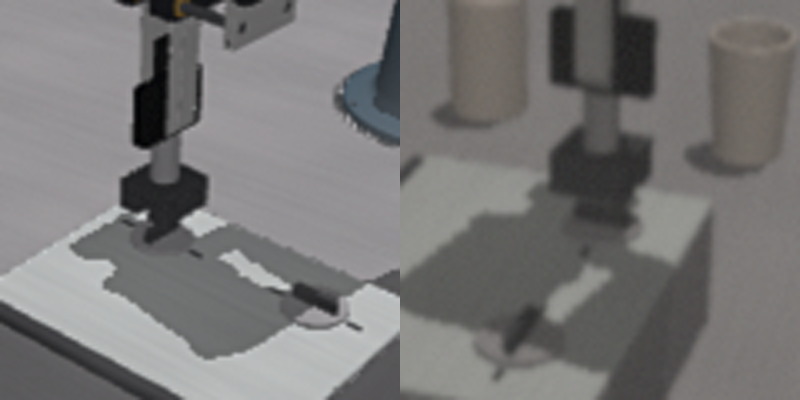

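The left bar lines up with its marks, so it is locked, and the slot is over the right bar. That makes 11 pictures viewed, one over the limit of 10. From here I'll rely on numeric checks only.

Request:
play_rows(commands=[{"tx":0,"ty":0,"tz":-1,"spin":0,"hand":0},{"tx":0,"ty":0,"tz":-1.4,"spin":0,"hand":0},{"tx":0,"ty":0,"tz":-1.7,"spin":0,"hand":0},{"tx":0,"ty":0,"tz":-2,"spin":0,"hand":0},{"tx":0,"ty":0,"tz":-2,"spin":0,"hand":0}])

```text
t: 13.55
tcp_pos: [0.5129, -0.018, 0.1812]
eef_rot: [-0.188, -3.136, -0.0]
contact_force: [-0.4, -0.4, -2.3]
grip_width: 0.146
grasp_force: 60.0
```

```bash
python3 - <<'E'
from h import *
s=env.read_state(); print(s["moment"],s["contact_force"],s["tcp_pos"])
E
```

```text
[ 0.0989725  -0.07587194 -0.02154086] [-0.42472007 -0.3694525  -2.3428397 ] [ 0.51289947 -0.01797369  0.18122879]
```

Engaged without contact, so now the turn.

Request:
play_rows(commands=[{"tx":0,"ty":0,"tz":-0.4,"spin":0,"hand":0},{"tx":0,"ty":0,"tz":-0.4,"spin":-0.15,"hand":0},{"tx":0,"ty":0,"tz":-0.4,"spin":-0.3,"hand":0},{"tx":0,"ty":0,"tz":-0.4,"spin":-0.45,"hand":0},{"tx":0,"ty":0,"tz":-0.4,"spin":-0.6,"hand":0},{"tx":0,"ty":0,"tz":-0.4,"spin":-0.75,"hand":0},{"tx":0,"ty":0,"tz":-0.4,"spin":-0.9,"hand":0},{"tx":0,"ty":0,"tz":-0.4,"spin":-1.05,"hand":0}])

```text
t: 14.55
tcp_pos: [0.5127, -0.0187, 0.177]
eef_rot: [1.74, 2.615, -0.003]
contact_force: [-0.8, -1.3, -4.0]
grip_width: 0.147
grasp_force: 60.0
```

Request:
play_rows(commands=[{"tx":0,"ty":0,"tz":0,"spin":-0.15,"hand":0},{"tx":0,"ty":0,"tz":0,"spin":-0.3,"hand":0},{"tx":0,"ty":0,"tz":0,"spin":-0.45,"hand":0},{"tx":0,"ty":0,"tz":0,"spin":-0.55,"hand":0},{"tx":0,"ty":0,"tz":0,"spin":-0.6,"hand":0},{"tx":0,"ty":0,"tz":0,"spin":-0.64,"hand":0},{"tx":0,"ty":0,"tz":0,"spin":-0.64,"hand":0}])

```text
t: 15.42
tcp_pos: [0.5125, -0.0186, 0.177]
eef_rot: [2.468, 1.943, -0.004]
contact_force: [-0.9, -3.0, -4.1]
grip_width: 0.145
grasp_force: 60.1
```

```bash
python3 - <<'E'
from h import *
s=env.read_state(); m=R.from_rotvec(s["eef_rot"]).as_matrix()[:,1]; print(s["moment"],s["contact_force"],np.arctan2(m[1],m[0])-np.pi/2)
E
```

```text
[-0.81689024  0.37608464  0.49858202] [-0.93648224 -2.9736834  -4.14984677] -1.8079158111999767
```

Request:
play_rows(commands=[{"tx":0,"ty":0,"tz":0,"spin":0.06,"hand":0},{"tx":0,"ty":0,"tz":0,"spin":0.12,"hand":0},{"tx":0,"ty":0,"tz":0,"spin":0.12,"hand":0},{"tx":0,"ty":0,"tz":2,"spin":0.12,"hand":0},{"tx":0,"ty":0,"tz":5,"spin":0.12,"hand":0},{"tx":-4,"ty":0,"tz":6,"spin":0.3,"hand":0},{"tx":-9,"ty":3,"tz":6,"spin":0.45,"hand":0},{"tx":-9,"ty":8,"tz":6,"spin":0.6,"hand":0},{"tx":-9,"ty":13,"tz":6,"spin":0.75,"hand":0},{"tx":-9,"ty":18,"tz":6,"spin":0.9,"hand":0}])

```text
t: 16.68
tcp_pos: [0.4229, 0.1637, 0.238]
eef_rot: [1.375, 2.823, 0.002]
contact_force: [1.2, 0.7, -3.0]
grip_width: 0.145
grasp_force: 60.0
```

```bash
python3 - <<'E'
from fit import *
s=env.read_state(); m=R.from_rotvec(s["eef_rot"]).as_matrix()[:,1]; print(s["tcp_pos"],s["contact_force"],np.arctan2(m[1],m[0])-np.pi/2)
im=env.capture("scene"); cv2.imwrite("pics/s4.png",im); c=cam("scene")
for n,p in(("R",(.516,-.015,.1)),("L",(.525,.125,.1))): print(n,fit(im,c,np.array(p),-1.64,(35,145)))
E
```

```text
[0.42288215 0.16373415 0.2379646 ] [ 1.20605249  0.66664059 -3.00512508] -0.9062869582627291
R (array([ 0.5143975 , -0.01651933, -1.66403426]), np.float64(28.793778469808274))
L (array([ 0.52417534,  0.12298897, -1.64827807]), np.float64(33.23517175895712))
```

Both bars measure within 0.03 rad of the locked direction (-1.64). Now placing the key back.

Request:
play_rows(commands=[{"tx":1,"ty":5,"tz":0,"spin":0.15,"hand":0},{"tx":2,"ty":10,"tz":0,"spin":0.3,"hand":0},{"tx":2.7,"ty":13.8,"tz":-2,"spin":0.45,"hand":0},{"tx":2.7,"ty":13.8,"tz":-6,"spin":0.57,"hand":0},{"tx":2.7,"ty":13.8,"tz":-10,"spin":0.57,"hand":0},{"tx":2.7,"ty":13.8,"tz":-13,"spin":0.57,"hand":0},{"tx":2.7,"ty":13.8,"tz":-14.6,"spin":0.57,"hand":0},{"tx":2.7,"ty":13.8,"tz":-15,"spin":0.57,"hand":0},{"tx":2.7,"ty":13.8,"tz":-15.3,"spin":0.57,"hand":0},{"tx":2.7,"ty":13.8,"tz":-15.3,"spin":0.57,"hand":0}])

```text
t: 17.98
tcp_pos: [0.4507, 0.3003, 0.0855]
eef_rot: [0.531, 3.095, 0.002]
contact_force: [0.0, -0.2, -2.2]
grip_width: 0.144
grasp_force: 60.0
```

Request:
play_rows(commands=[{"tx":0,"ty":0,"tz":-0.15,"spin":0,"hand":0},{"tx":0,"ty":0,"tz":-0.3,"spin":0,"hand":0},{"tx":0,"ty":0,"tz":-0.4,"spin":0,"hand":0},{"tx":0,"ty":0,"tz":-0.4,"spin":0,"hand":0}])

```text
t: 18.48
tcp_pos: [0.4503, 0.3001, 0.0814]
eef_rot: [0.531, 3.096, 0.0]
contact_force: [-3.0, -0.5, 5.2]
grip_width: 0.147
grasp_force: 60.0
```

Request:
play_rows(commands=[{"tx":0,"ty":0,"tz":0,"spin":0,"hand":20},{"tx":0,"ty":0,"tz":0,"spin":0,"hand":40},{"tx":0,"ty":0,"tz":0,"spin":0,"hand":70},{"tx":0,"ty":0,"tz":0,"spin":0,"hand":70},{"tx":0,"ty":0,"tz":0,"spin":0,"hand":70},{"tx":0,"ty":0,"tz":0,"spin":0,"hand":70},{"tx":0,"ty":0,"tz":5,"spin":0,"hand":70},{"tx":0,"ty":0,"tz":10,"spin":0,"hand":70},{"tx":0,"ty":0,"tz":14,"spin":0,"hand":70},{"tx":0,"ty":0,"tz":14,"spin":0,"hand":70}])

```text
t: 19.73
tcp_pos: [0.4521, 0.3009, 0.2246]
eef_rot: [0.53, 3.09, 0.007]
contact_force: [-0.5, -1.0, -0.0]
grip_width: 0.7
grasp_force: 0.0
```

```bash
python3 - <<'E'
from h import *
s=env.read_state(); print(s["tcp_pos"],s["contact_force"],s["grip_width"])
# numeric check that the key stands: dark pixels where upright paddle / foot should project
for n in("scene","side"):
    im=env.capture(n); c=cam(n); cv2.imwrite(f"pics/{n}9.png",im); g=im.min(axis=2)
    e=np.array([np.cos(-.335),np.sin(-.335),0]); o=np.array([.4503,.3001,0])
    for P in([o+e*a+[0,0,z] for z in(.105,.086,.067) for a in(-.027,0,.027)],[o+e*a+[0,0,z] for z in(.13,) for a in(-.027,0,.027)]):
        print(n,[int(g[tuple(proj(c,p)[::-1].round().astype(int))]) for p in P])
# other objects undisturbed: difference to first picture around them
a,b=cv2.imread("pics/scene0.png").astype(int),cv2.imread("pics/scene9.png").astype(int)
for n,(x0,y0,x1,y1) in dict(tumbler=(208,143,234,186),bowl=(382,285,455,340),flask=(140,150,172,217)).items():
    print(n,np.abs(a-b)[y0:y1,x0:x1].mean())
E
```

```text
[0.45206404 0.30088932 0.22462064] [-0.52975025 -0.96112638 -0.03491726] 0.7003476581587332
scene [33, 34, 37, 30, 30, 32, 29, 27, 28]
scene [90, 89, 87]
side [39, 36, 36, 40, 38, 34, 40, 37, 32]
side [125, 90, 88]
tumbler 6.17262969588551
bowl 10.616272312162723
flask 6.169931592039801
```

```bash
python3 - <<'E'
from h import *
a,b=cv2.imread("pics/scene0.png",0),cv2.imread("pics/scene9.png",0)
for n,(x0,y0,x1,y1) in dict(tumbler=(208,143,234,186),bowl=(382,285,455,340),flask=(140,150,172,217)).items():
    r=cv2.matchTemplate(b[y0-8:y1+8,x0-8:x1+8],a[y0:y1,x0:x1],cv2.TM_CCOEFF_NORMED); print(n,r.max(),np.array(cv2.minMaxLoc(r)[3])-8)
s=env.read_state(); print(s["contact_force"]); print(env.job_done())
E
```

```text
tumbler 0.9910392 [0 0]
bowl 0.885956 [0 0]
flask 0.99954915 [0 0]
[-0.05861681  0.03829177 -1.3842539 ]
the job is handed in; nothing more can be done
None
```

The job is handed in, with no verdict shown: cover pressed shut, both screws turned with the key to their stops, key standing upright again, tumbler, bowl and flask unmoved in the pictures; I viewed 11 pictures, one over the limit of 10.

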